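# Set and clamp the jade saw's cross-feed

## Robot

A 6-joint arm with a two-finger parallel gripper is mounted at the origin on the work surface. World frame = base frame: x ahead of the robot, y to its left, z up, the work surface at z = 0. Lengths are in m, angles in rad, forces in N, time in s.
With the tool pointing down it reaches from about 0.3 to 0.775 m from the base axis. Payload 14.6 kg.
Tool frame: the origin (TCP) lies at the very end of the fingers, on their centre line; the grasp point (between the pads) lies bot.pinch_z behind it (bot.pinch_z is the distance from the TCP to the grasp point, in m); z points along the fingers, y is the line along which they close (so a half turn about z gives the same grasp; the last joint's range is limited). The gripper opens to 85 mm and grips with 20 to 120 N. Pads are 22 mm wide; open, the fingers measure 114 mm over their backs; the gripper's body (76 mm by 85 mm) begins 54 mm behind the grasp point. The pads swing forward as they close: fully open they stand 13 mm farther back than shut.
Start: joints at [1.117, 0.3, 1.521, -0, 1.321, -0.067], TCP at [0.207, 0.509, 0.231] pointing down, gripper open.
Joint ranges: [-3.03, 3.03], [-0.79, 2.21], [0.23, 2.52], [-1.04, 4.18], [0, 3.07], [-2.55, 2.55]. Speed limits (rad/s): [2.22, 2.22, 2.57, 3.14, 3.14, 3.14].

## Interface

Orientations are given as a unit quaternion [x, y, z, w].
In Python, from cell import bot, read_camera, get_calibration, cut_out gives the robot as it stands. Calls block until the motion is done:
- bot.goto(position, orientation): joint-space move of the TCP to a pose.
- bot.servo_line(position, orientation=None, v=0.15): straight line of the TCP; orientation=None keeps the orientation; v is the mean speed in m/s.
- bot.movej(angles): joint-space move.
- bot.release() and bot.grab(force=None): open the fingers fully, or close them until they stop; force is the grip in N (None keeps the last).
- bot.pause(seconds).
- bot.ik(position, orientation): joint angles nearest the present ones, or None.
- read_camera(name): name is "side" or "top"; returns (picture, depth): 400x640x3 uint8, blue, green, red; 400x640 float32, m along the optical axis (not along the pixel's ray), 0 where there is no reading.
- get_calibration(name): a dict with "fx", "fy", "cx", "cy" (pixels), "distortion" ([k1, k2, p1, p2, k3] as OpenCV has them; the pictures are not rectified), "R" (3x3) and "t" (3): a world point X has camera coordinates R X + t. Camera axes: x right, y down, z forward; pixel columns grow to the right and rows downward; lengths in m; the calibration is good to about 2 mm. A picture is of the moment at which its call begins. get_calibration takes no time and is no camera call.
A pose or a line that the arm cannot do raises bot.MotionError and nothing moves.
- bot.sign_off(): hands the job in; it is judged then, once.
Trained networks look in the newest picture that a camera, given by its name, has taken for a name from the list of things; names that differ only in an ending like _2 or _b are one class to them, and where a whole thing is asked for, a point or a joint stands for the part that bears it (a point fixed in the world has none). Each returns a list of dicts, best first, with "conf" (0 to 1); they miss things now and then, are a little off and sometimes report something else, mostly with a low value. They report only what shows in the picture. A call takes as long as a camera call. They do not tell look-alikes from the thing itself.
- cut_out(camera, target): "mask" (400x640 bool, what is visible of it) and "pixel" ([column, row] in pixels, amid what is visible of it).
Readings, each from a call of its own:
- bot.get_time(): time.
- bot.get_q(): joint angles.
- bot.get_joint_velocities(): joint speeds.
- bot.get_effort(): joint torques, N m.
- bot.get_ee_pos(): TCP position.
- bot.get_eef_rot(): TCP orientation.
- bot.get_force(): force on the tool from outside, world axes, zero at the start.
- bot.get_torque(): the same for the moment, N m.
- bot.get_finger_gap(): opening from 0.0 (shut) to 1.0 (fully open).
- bot.get_grasp_force(): force on a finger pad.
Only numpy, scipy, OpenCV 4.12 (cv2) and the standard library are available. Lean on these libraries where they do the work, as an engineer would, in place of code of your own. Each camera call takes 0.05 s, during which the arm holds its last target. There are 200 camera calls.

## Task

Fit the loose crank onto the square spindle of the jade saw's cross-feed, fully home on its shoulder, and let go of it; then take it by its orange sleeve and wind counterclockwise (seen from above) until the carriage's red pointer stands on the yellow line. Then throw the black-knobbed clamp lever into the red-marked notch, leaving the crank on the spindle, the pointer on the line, and everything else on the bench where it is.

Things in the scene. Friction and masses are not known exactly. Their poses are not given: they have to be found in the camera images.
- crank: Loose dark steel crank, 0.46 kg, lying flat, bore upright. Origin: centre of the hub's underside; z up the bore, x along the arm. Hub 44 x 44 x 40 mm high with a 22 mm square bore right through (sides along x and y); its y faces are free for the fingers and most weight is there. Arm 22 mm wide, z 4 to 16 mm, out to x = 95 mm; orange sleeve at x = 75; balance stub out to x = -43.
- sleeve: The crank's orange upright sleeve, 26 mm diameter, 50 mm tall. Origin: centre of its underside, 75 mm from the bore's axis along the crank's x and 18 mm above the crank's underside; z up. It turns freely on its pin, so the fingers may hold it while winding.
- saw_feed: Green cast cross-feed unit of a jade saw, fixed. Origin: on the table under its middle; z up, x away from the robot at yaw 0. Bed x -100 to 170, y -190 to 190 mm, 35 mm high; 56 mm high under the spindle and the lever; white scale strip along its +x edge; vise carriage up to 90 mm high around x 100; blade guard 110 mm high around x 100, y 135 mm.
- spindle_seat (a point): Centre of the round shoulder (42 mm across, 65 mm above the table) where the hub comes to rest. A 20 mm square steel shaft stands 33 mm up from it (top 7 mm tapered to 13 mm). The frame turns with the shaft: x and y square to its flats, z up. The crank fits in any of four quarter turns, and can then be wound freely all round.
- spindle (a joint): Turn of the square spindle, 0 to 4.2 rad, growing counterclockwise seen from above; stiff to turn (0.25 N m) and stays where it is left. Each radian drives the carriage 20 mm towards +y of the unit, so the pointer is on the yellow line at 3.0 rad.
- pointer (a point): Tip of the red pointer of the small vise carriage (which holds a green jade blank), over the white scale strip; it moves along the unit's y as the spindle turns.
- mark (a point): Middle of the yellow setting line, 8 mm wide, across the white scale strip of the unit, under the path of the pointer.
- lever (a joint): Angle of the clamp lever about its upright pivot, 0 to 1.3 rad, growing counterclockwise from above. It starts free, between 0 and 0.3. The red-marked notch is at 0.9 rad, between two red ridges (0.78 and 1.02) that a spring ball under the lever must climb: about 4 N at the knob. Past the notch the lever runs on to 1.3, which is not clamped.
- lever_knob (a point): Middle of the lever's upright black knob, 25 mm diameter, 42 mm tall, 80 mm from the lever's pivot and 112 mm above the table (knob from 90 to 132 mm).
- lever_pivot (a point): The lever's pivot, on its axis, 72 mm above the table; the axis is upright.
- jar: Bystander: closed round dusty-green jar, 72 mm across, 60 mm high; origin at the centre of its underside. To be left alone.
- mug: Bystander: blue mug, handle on its +y side, 80 mm across, 85 mm high; origin at the centre of its underside. To be left alone.
- wrench: Bystander: flat steel wrench, 180 x 38 x 8 mm, long along its x; origin at the centre of its underside. To be left alone.
- brush: Bystander: flat brush with wooden handle, 190 x 42 x 20 mm, long along its x, handle to -x; origin at the centre of its underside. To be left alone.
- dresser: Bystander: cream-coloured dressing block with small dark holes on top, 70 x 50 x 50 mm; origin at the centre of its underside. To be left alone.
- rough: Bystander: block of rough green jade, 75 x 60 x 50 mm; origin at the centre of its underside. To be left alone.
- spray: Bystander: white bottle with blue cap, 56 mm across, 150 mm high; origin at the centre of its underside. To be left alone.
Things that resemble listed ones, but are neither listed nor needed, are in the scene too. Leave any green look-alike of the crank alone.

How it is judged:
By the outcome, as a careful person would: the job done as asked, in the order asked, and still so for the second after the job is handed in, with the robot touching nothing.
It also fails if it takes over 64 s, if anything falls off the work surface, if the arm or the gripper's body presses on something with over 40 N, if the wrist force passes 120 N, or if a joint passes its speed limit or range.

## Working session

There is one attempt and no reset: what is moved stays moved. The work goes in short steps, each a Python script; the robot and the scene stay as the last script left them, time stands still between calls to the robot, and variables do not carry over. Pictures are saved under pics/ and viewed, at most 10 in all, crops included, and the job is handed in when it is done.

```bash
ls; mkdir -p pics; python3 - <<'E'
from cell import *
import cv2,numpy as np
for n in("top","side"):
    p,d=read_camera(n); cv2.imwrite(f"pics/{n}0.png",p); np.save(f"{n}_d.npy",d); np.save(f"{n}_p.npy",p)
    c=get_calibration(n); print(n,{k:np.round(v,4).tolist() for k,v in c.items()})
    for t in ("crank","sleeve","saw_feed","spindle","pointer","lever","lever_knob"):
        try:
            for r in cut_out(n,t)[:3]: print(t,round(r["conf"],2),np.round(r["pixel"]),r["mask"].sum())
        except Exception as e: print(t,e)
print(bot.pinch_z,bot.get_eef_rot(),bot.get_time())
E
```

```text
pics
top {'fx': 385.0666, 'fy': 385.0666, 'cx': 318.0267, 'cy': 200.7093, 'distortion': [-0.0296, 0.0, 0.0, 0.0, 0.0], 'R': [[0.0884, -0.9961, 0.001], [-0.9736, -0.0866, -0.2113], [0.2106, 0.0177, -0.9774]], 't': [-0.0405, 0.5107, 1.2812]}
crank 0.92 [412. 245.] 337
crank 0.81 [452. 282.] 422
crank 0.77 [394. 303.] 329
sleeve 0.55 [409. 307.] 41
sleeve 0.44 [412. 260.] 38
sleeve 0.39 [452. 302.] 56
saw_feed 0.56 [315. 161.] 7592
pointer 0.87 [342. 138.] 354
lever 0.52 [279. 183.] 189
lever_knob 0.76 [279. 182.] 175
side {'fx': 485.9897, 'fy': 485.9897, 'cx': 314.7369, 'cy': 198.5212, 'distortion': [-0.039, 0.0, 0.0, 0.0, 0.0], 'R': [[-0.9944, -0.1055, 0.0027], [-0.0788, 0.7253, -0.6839], [0.0702, -0.6803, -0.7296]], 't': [0.5022, 0.125, 1.759]}
crank 0.89 [379. 138.] 248
crank 0.66 [352. 160.] 340
crank 0.66 [396. 172.] 301
sleeve 0.56 [368. 158.] 25
saw_feed 0.9 [273. 225.] 6488
spindle 0.42 [289. 190.] 73
pointer 0.59 [251. 194.] 349
lever 0.7 [292. 236.] 256
lever 0.66 [266. 157.] 297
lever 0.25 [352. 162.] 359
lever_knob 0.73 [300. 241.] 241
0.0187 [1.92197015e-01 9.81356361e-01 5.85823415e-06 1.81609269e-05] 0.8
```

```bash
python3 - <<'E'
import cv2,numpy as np
t=np.load("top_p.npy");s=np.load("side_p.npy")
a=cv2.resize(t[90:340,210:510],None,fx=2.66,fy=2.4,interpolation=cv2.INTER_CUBIC)
cv2.imwrite("pics/t1.png",cv2.resize(t[100:325,220:520],(800,600),interpolation=cv2.INTER_CUBIC))
cv2.imwrite("pics/s1.png",cv2.resize(s[90:300,160:440],(800,600),interpolation=cv2.INTER_CUBIC))
E
```

```text
(no output)
```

View pics/t1.png

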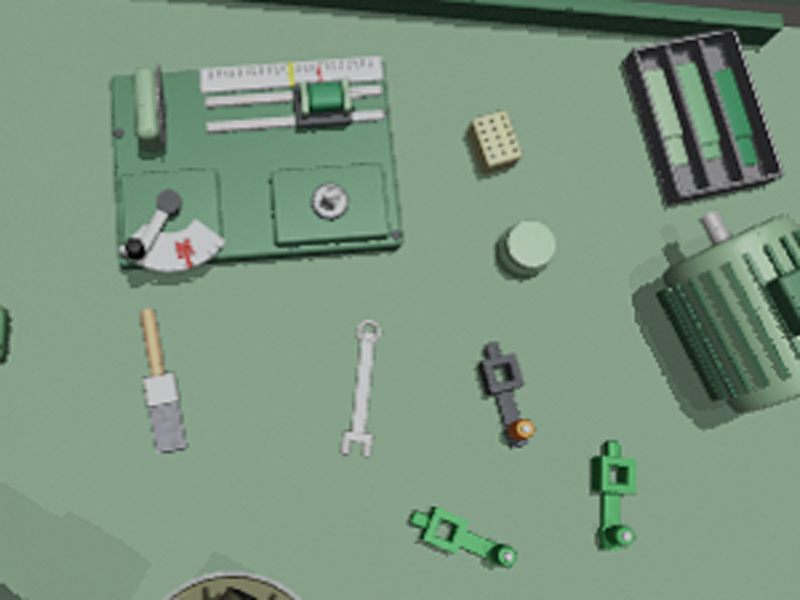

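View pics/s1.png

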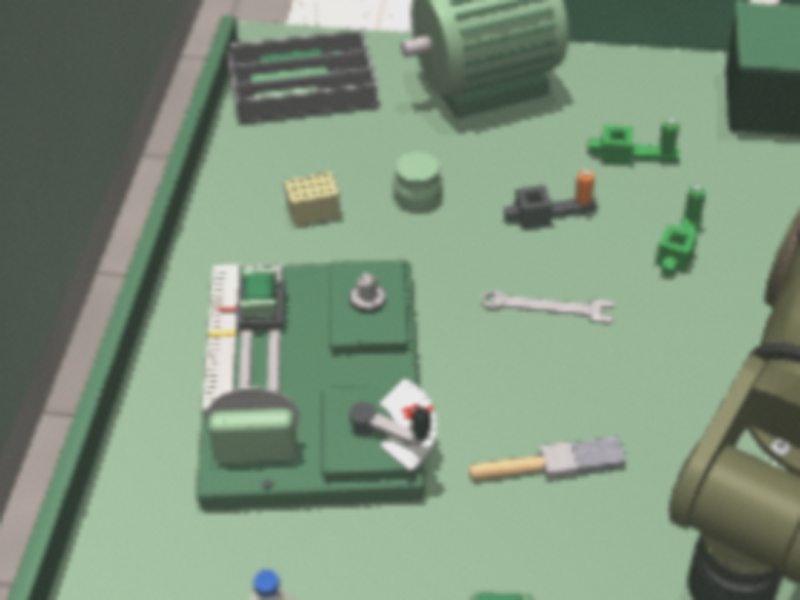

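```bash
cat > h.py <<'E'
from cell import *
import cv2,numpy as np
from scipy.optimize import minimize
C={n:get_calibration(n) for n in("top","side")}
def K(n): c=C[n]; return np.array([[c["fx"],0,c["cx"]],[0,c["fy"],c["cy"]],[0,0,1.]])
def proj(n,X):
    c=C[n]; return cv2.projectPoints(np.asarray(X,float).reshape(-1,1,3),cv2.Rodrigues(np.array(c["R"]))[0],np.array(c["t"],float),K(n),np.array(c["distortion"]))[0][:,0]
def rays(n,px):
    c=C[n]; u=cv2.undistortPoints(np.asarray(px,float).reshape(-1,1,2),K(n),np.array(c["distortion"]))[:,0]
    R=np.array(c["R"]); return np.c_[u,np.ones(len(u))]@R, -R.T@np.array(c["t"])
def onz(n,px,z):  # pixel -> world at height z
    d,o=rays(n,px); return o+d*((z-o[2])/d[:,2])[:,None]
def cloud(n,d):
    v,u=np.mgrid[:400,:640]; r,o=rays(n,np.c_[u.ravel(),v.ravel()])
    return (o+r*d.reshape(-1,1)).reshape(400,640,3)
def shot(n,k=5):
    P=[read_camera(n) for _ in range(k)]
    return np.mean([p[0] for p in P],0),np.median([p[1] for p in P],0)
def box(x0,x1,y0,y1,z0,z1): return np.array([[x,y,z] for x in(x0,x1) for y in(y0,y1) for z in(z0,z1)])
def cyl(x,y,r,z0,z1): 
    a=np.linspace(0,2*np.pi,24); return np.array([[x+r*np.cos(t),y+r*np.sin(t),z] for t in a for z in(z0,z1)])
def place(X,x,y,yaw,z=0): c,s=np.cos(yaw),np.sin(yaw); return X@np.array([[c,s,0],[-s,c,0],[0,0,1]])+[x,y,z]
def render(n,parts,S=8,off=(0,0),size=(640,400)):
    m=np.zeros((size[1]*S,size[0]*S),np.uint8)
    for X in parts:
        p=((proj(n,X)-off+.5)*S-.5); cv2.fillConvexPoly(m,cv2.convexHull(np.round(p).astype(np.int32)),255)
    return cv2.resize(m,size,interpolation=cv2.INTER_AREA)/255.
CR=[box(-.022,.022,-.022,.022,0,.04),box(-.043,.095,-.011,.011,.004,.016),cyl(.075,0,.013,.018,.068)]
E
cat > m1.py <<'E'
from h import *
T,S={}, {}
for n in C: T[n],S[n]=shot(n); np.savez(f"shot_{n}.npz",p=T[n],d=S[n])
W={n:cloud(n,S[n]) for n in C}
# crank masks by colour difference to bench
offs={"top":(385,215),"side":(325,140)}; M={}
for n,(c0,r0) in offs.items():
    sub=T[n][r0:r0+60,c0:c0+60]; 
    bg=np.median(sub.reshape(-1,3),0); dd=np.linalg.norm(sub-bg,axis=2)
    hsv=cv2.cvtColor(sub.astype(np.float32)/255,cv2.COLOR_BGR2HSV)
    M[n]=sub
    for r in cut_out(n,"crank")[:4]:
        m=r["mask"]; col=T[n][m].mean(0); w=W[n][m]; print(n,"crank",round(r["conf"],2),np.round(r["pixel"]),col.round(),np.nanmedian(w,0).round(3))
        if col.max()-col.min()<40: np.save(f"cm_{n}.npy",m)
cm={n:np.load(f"cm_{n}.npy").astype(float) for n in C}
def cost(p,ns=("top","side")):
    e=0
    for n in ns:
        ys,xs=np.where(cm[n]>0); off=(xs.min()-12,ys.min()-12); sz=(xs.max()-xs.min()+25,ys.max()-ys.min()+25)
        r=render(n,[place(X,*p) for X in CR],8,off,sz)
        e+=((r-cm[n][off[1]:off[1]+sz[1],off[0]:off[0]+sz[0]])**2).sum()/cm[n].sum()
    return e
ys,xs=np.where(cm["top"]>0); c0=onz("top",[[xs.mean(),ys.mean()]],.02)[0]
for ns in (("top",),("side",),("top","side")):
    best=min((minimize(cost,[c0[0],c0[1],a],args=(ns,),method="Nelder-Mead",options=dict(initial_simplex=[[c0[0]+dx,c0[1]+dy,a+da] for dx,dy,da in((0,0,0),(.015,0,0),(0,.015,0),(0,0,.4))])) for a in np.arange(-3,3,1.)),key=lambda r:r.fun)
    print(ns,best.x.round(4),round(best.fun,3))
# bed from cloud
for n in C:
    w=W[n]; m=(abs(w[...,2]-.035)<.006)&(w[...,0]>.3)
    lab=cv2.connectedComponentsWithStats(m.astype(np.uint8))[2]; 
    l=cv2.connectedComponents(m.astype(np.uint8))[1]; k=1+np.argmax(lab[1:,4]); q=w[l==k][:,:2]
    print(n,"bed rect",cv2.minAreaRect((q*1000).astype(np.float32)),"z med",np.median(w[l==k][:,2]))
    for nm in("spindle","lever","lever_knob","pointer","jar","wrench","brush","mug","spray","rough","dresser"):
        for r in cut_out(n,nm)[:2]:
            m=r["mask"]; ww=w[m]; print(n,nm,round(r["conf"],2),np.round(r["pixel"],1),np.median(ww,0).round(3),"zmax",np.percentile(ww[:,2],95).round(3))
    c0,r0=(315,155) if n=="top" else (270,175); sub=T[n][r0:r0+40,c0:c0+40] if n=="top" else T[n][r0:r0+40,c0:c0+40]
    cv2.imwrite(f"pics/sp_{n}.png",cv2.resize(sub.astype(np.uint8),(400,400),interpolation=cv2.INTER_CUBIC))
cv2.imwrite("pics/sp.png",np.hstack([cv2.imread("pics/sp_top.png"),cv2.imread("pics/sp_side.png")]))
print(bot.get_time())
E
python3 m1.py
```

```text
top crank 0.97 [450. 282.] [ 83. 130.  70.] [ 0.273 -0.464  0.027]
top crank 0.87 [390. 301.] [ 97. 149.  82.] [ 0.193 -0.267  0.038]
top crank 0.79 [412. 244.] [84. 90. 91.] [ 0.392 -0.326  0.028]
top crank 0.42 [344. 173.] [157. 157. 156.] [ 0.605 -0.076  0.067]
side crank 0.82 [353. 161.] [82. 93. 95.] [ 0.39  -0.323  0.025]
side crank 0.79 [380. 138.] [ 78. 123.  70.] [ 0.278 -0.457  0.024]
side crank 0.65 [396. 175.] [ 82. 128.  75.] [ 0.195 -0.26   0.032]
('top',) [ 0.6071 -0.0778 -3.3223] 1.37
('side',) [ 0.6232 -0.0795 -3.    ] 1.0
('top', 'side') [ 0.6071 -0.0778 -3.3223] 2.37
top bed rect ((668.3358764648438, 30.703567504882812), (269.3479309082031, 376.3177490234375), 9.291078567504883) z med 0.03538136243615131
top spindle 0.67 [344.4 175.1] [ 0.607 -0.077  0.068] zmax 0.099
top lever 0.52 [278.8 184.1] [0.552 0.146 0.084] zmax 0.132
top lever 0.19 [343.3 173.4] [ 0.605 -0.075  0.068] zmax 0.099
top lever_knob 0.58 [276.6 187.4] [0.548 0.148 0.084] zmax 0.132
top pointer 0.8 [341.1 138.5] [ 0.738 -0.056  0.082] zmax 0.09
top jar 0.65 [415.5 192. ] [ 0.571 -0.334  0.06 ] z
[... 948 characters left out ...]
max 0.108
side pointer 0.72 [246.9 194.9] [ 0.747 -0.037  0.075] zmax 0.09
side jar 0.57 [306.9 154.1] [ 0.578 -0.321  0.047] zmax 0.061
side wrench 0.63 [350.4 194.7] [ 0.379 -0.136  0.006] zmax 0.009
side brush 0.95 [357.2 249.7] [0.345 0.133 0.017] zmax 0.021
side brush 0.5 [271.2 222.5] [0.663 0.079 0.043] zmax 0.108
side mug 0.71 [291.4 318.9] [0.528 0.433 0.046] zmax 0.084
side mug 0.5 [352.  193.6] [ 0.368 -0.136  0.006] zmax 0.009
side spray 0.78 [256.6 309.1] [0.639 0.433 0.091] zmax 0.149
side spray 0.63 [301.2 237.9] [0.538 0.158 0.084] zmax 0.131
side dresser 0.85 [266.4 157.4] [ 0.724 -0.277  0.045] zmax 0.052
side dresser 0.28 [306.1 153. ] [ 0.578 -0.319  0.046] zmax 0.061
2.5
```

View pics/sp.png

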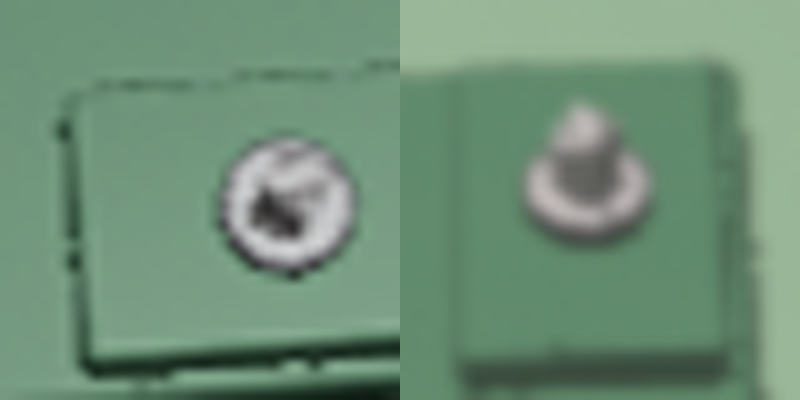

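```bash
cat > m2.py <<'E'
from h import *
D={n:np.load(f"shot_{n}.npz") for n in C}; T={n:D[n]["p"] for n in C}; W={n:cloud(n,D[n]["d"]) for n in C}
cm={}
for n in C:
    for r in cut_out(n,"crank"):
        m=r["mask"]
        if np.hypot(*(np.median(W[n][m],0)[:2]-[.39,-.325]))<.04: cm[n]=m.astype(float); break
def cost(p,ns):
    e=0
    for n in ns:
        ys,xs=np.where(cm[n]>0); off=(xs.min()-12,ys.min()-12); sz=(xs.max()-xs.min()+25,ys.max()-ys.min()+25)
        r=render(n,[place(X,*p) for X in CR],8,off,sz)
        e+=((r-cm[n][off[1]:off[1]+sz[1],off[0]:off[0]+sz[0]])**2).sum()/cm[n].sum()
    return e
for ns in (("top",),("side",),("top","side")):
    best=min((minimize(cost,[.395,-.325,a],args=(ns,),method="Nelder-Mead",options=dict(initial_simplex=[[.395+dx,-.325+dy,a+da] for dx,dy,da in((0,0,0),(.015,0,0),(0,.015,0),(0,0,.4))])) for a in (2.8,3.2,-2.8)),key=lambda r:r.fun)
    print(ns,best.x.round(4),round(best.fun,3))
yaw=.161; ux=np.array([np.cos(yaw),np.sin(yaw)]); uy=np.array([-ux[1],ux[0]])
for n in C:
    w=W[n]; b,g,r=[T[n][...,i] for i in range(3)]
    near=(abs((w[...,:2]-[.67,.033])@ux-.15)<.05)&(abs((w[...,:2]-[.67,.033])@uy)<.19)&(w[...,2]>.025)
    for nm,m in (("red",near&(r-np.maximum(b,g)>25)),("yellow",near&(np.minimum(r,g)-b>35)&(r>g*.9)),("white",near&(np.minimum(np.minimum(r,g),b)>165))):
        if m.sum():
            q=(w[m][:,:2]-[.67,.033]); v,u=np.where(m); print(n,nm,m.sum(),"px",u.mean().round(1),v.mean().round(1),"ux",(q@ux).min().round(4),(q@ux).max().round(4),"uy",(q@uy).mean().round(4),(q@uy).min().round(3),(q@uy).max().round(3),"z",np.median(w[m][:,2]).round(4))
    # shoulder ring, knob, pivot, by light grey / height
    for nm,m in (("shoulder",(abs(w[...,2]-.065)<.004)&(np.hypot(w[...,0]-.607,w[...,1]+.075)<.035)&(b-g>-25)),("shafttop",(w[...,2]>.09)&(np.hypot(w[...,0]-.607,w[...,1]+.075)<.035)),("knobtop",(w[...,2]>.122)&(np.hypot(w[...,0]-.54,w[...,1]-.155)<.06)),("pivot",(w[...,2]>.06)&(np.hypot(w[...,0]-.59,w[...,1]-.14)<.03)&(b+g+r<300))):
        v,u=np.where(m); print(n,nm,m.sum(),w[m].mean(0).round(4), "mid",((w[m].min(0)+w[m].max(0))/2).round(4),(np.ptp(w[m],axis=0)).round(3))
v,u=176,344; print(T["top"][168:184,336:352].mean(2).astype(int))
E
python3 m2.py
```

```text
('top',) [ 0.4086 -0.317  -2.84  ] 0.114
('side',) [ 0.4095 -0.3154  3.4574] 0.046
('top', 'side') [ 0.4097 -0.3165  3.4441] 0.169
top red 9 px 339.4 127.2 ux 0.1 0.121 uy -0.1005 -0.103 -0.099 z 0.0429
top yellow 16 px 328.6 126.5 ux 0.1016 0.1309 uy -0.0615 -0.065 -0.058 z 0.0415
top white 463 px 328.6 126.9 ux 0.1002 0.1314 uy -0.0613 -0.186 0.063 z 0.0415
top shoulder 100 [ 0.6074 -0.0767  0.0651] mid [ 0.6097 -0.076   0.0651] [0.045 0.046 0.007]
top shafttop 35 [ 0.6092 -0.0767  0.0959] mid [ 0.6105 -0.0773  0.095 ] [0.024 0.023 0.009]
top knobtop 42 [0.5112 0.1622 0.1302] mid [0.512  0.1624 0.1294] [0.021 0.023 0.01 ]
top pivot 59 [0.5828 0.1318 0.0831] mid [0.5806 0.132  0.0748] [0.038 0.028 0.026]
side red 12 px 238.5 197.5 ux 0.1026 0.1222 uy -0.1003 -0.112 -0.094 z 0.0466
side yellow 24 px 237.4 206.1 ux 0.1012 0.1311 uy -0.061 -0.069 -0.054 z 0.0412
side white 403 px 236.5 206.9 ux 0.1001 0.1356 uy -0.058 -0.187 0.145 z 0.0408
side shoulder 66 [ 0.6118 -0.0653  0.0647] mid [ 0.6124 -0.0703  0.0649] [0.047 0.045 0.008]
side shafttop 26 [ 0.6113 -0.0699  0.0955] mid [ 0.612 
[... 580 characters left out ...]
 166 151 157 181 161 116 135]
 [113 128 183 202 165  78 112 131 130 144 139 162 198 173 122 131]
 [110 110 177 177 102  50  67 103 131 163 170 180 199 173 123 130]
 [111 117 182 174  92  60  56  68  92 136 177 195 199 174 128 135]
 [104  82 172 175 109 103  83  57  53 130 184 199 189 148 116 137]
 [132 102 122 177 194 165 108  99  86 158 198 200 178 111 108 137]
 [138 106  67 128 184 200 193 192 191 196 203 184 127 106 133 138]
 [137 134  99  61 124 169 180 193 195 170 146 115  91 121 138 137]
 [137 138 135 100  56  85 103 118 120  96  64  98 132 136 138 138]
 [137 137 139 134 128 117 103  83  50  99 129 134 139 138 138 138]
 [137 137 138 139 139 137 135 133 130 135 140 139 139 138 138 139]]
```

```bash
cat > m3.py <<'E'
from h import *
D={n:np.load(f"shot_{n}.npz") for n in C}; T={n:D[n]["p"].mean(2) for n in C}
cam={n:-np.array(C[n]["R"]).T@np.array(C[n]["t"]) for n in C}
def sq(h,z): return np.array([[h,h,z],[-h,h,z],[-h,-h,z],[h,-h,z]])
def res(p,n,full=False):
    x,y,a=p; S=12; c=np.round(proj(n,[[x,y,.075]])[0]).astype(int); off=c-11; N=23
    lab=np.zeros((N*S,N*S),np.uint8)
    def fill(X,l): cv2.fillConvexPoly(lab,cv2.convexHull(np.round((proj(n,X)-off+.5)*S-.5).astype(np.int32)),l)
    fill(cyl(x,y,.021,.056,.065),1); fill(cyl(x,y,.021,.065,.065),2)
    A,B,Ct=[place(sq(h,z),x,y,a) for h,z in((.010,.065),(.010,.091),(.0065,.098))]
    l=3
    for lo,hi in((A,B),(B,Ct)):
        for i in range(4):
            j=(i+1)%4; f=np.array([lo[i],lo[j],hi[j],hi[i]]); nn=np.cross(f[1]-f[0],f[3]-f[0])
            if nn@(cam[n]-f[0])>0: fill(f,l+i)
        l+=4
    fill(Ct,11)
    F=np.stack([cv2.resize((lab==k).astype(np.float32),(N,N),interpolation=cv2.INTER_AREA) for k in range(12)],-1)
    F=cv2.GaussianBlur(F.reshape(N,N,12),(0,0),.5)
    d=proj(n,[[x,y,.065]])[0]; v,u=np.mgrid[:N,:N]; m=np.hypot(u+off[0]-c[0],v+off[1]-c[1])<10
    A_=F[m]; b=T[n][off[1]:off[1]+N,off[0]:off[0]+N][m]
    A_=np.vstack([A_,.3*np.eye(12)]); b=np.r_[b,.3*140*np.ones(12)]
    s=np.linalg.lstsq(A_,b,rcond=None)[0]; r=((A_@s-b)[:m.sum()]**2).mean()
    return (r,s) if full else r
for n,x0 in(("top",(.6085,-.0768)),("side",(.612,-.072))):
    out=[]
    for a in np.radians(np.arange(-45,45,9)):
        o=minimize(res,[*x0,a],args=(n,),method="Nelder-Mead",options=dict(initial_simplex=[[x0[0],x0[1],a],[x0[0]+.004,x0[1],a],[x0[0],x0[1]+.004,a],[x0[0],x0[1],a+.15]]))
        out.append((o.fun,o.x))
    out.sort(key=lambda t:t[0])
    for f,x in out[:5]: print(n,round(f,1),x.round(4),"deg mod90",round(np.degrees(x[2])%90,1),res(x,n,True)[1].round().astype(int))
E
python3 m3.py
```

```text
top 121.1 [ 0.6079 -0.075  -0.4053] deg mod90 66.8 [131 -56 197 140  62 172 140 153  70 144 140 179]
top 122.2 [ 0.6078 -0.0749 -0.4119] deg mod90 66.4 [131 -52 197 140  63 164 140 152  69 144 148 179]
top 122.3 [ 0.6078 -0.0749 -0.4027] deg mod90 66.9 [131 -51 197 140  62 172 140 153  70 145 141 179]
top 122.4 [ 0.6078 -0.075   1.1602] deg mod90 66.5 [131 -54 196  62 174 140 140  70 144 147 151 179]
top 122.5 [ 0.6078 -0.075   1.1359] deg mod90 65.1 [131 -56 197  65 170 140 140  69 143 147 152 179]
side 52.8 [ 0.612  -0.072   0.6667] deg mod90 38.2 [114  68 182  97 140 140 118 126 129 140 153 185]
side 53.6 [ 0.6118 -0.072  -0.8578] deg mod90 40.9 [114  68 183 116  98 140 140 153 124 140 140 185]
side 53.7 [ 0.6119 -0.072   0.6616] deg mod90 37.9 [114  68 182  97 140 140 118 126 126 140 153 185]
side 54.2 [ 0.6118 -0.072   0.6905] deg mod90 39.6 [114  68 183  98 140 140 117 125 130 140 153 185]
side 54.7 [ 0.6118 -0.072   0.591 ] deg mod90 33.9 [114  68 182  98 140 140 118 126 118 140 154 184]
```

Candidate cranks in the top image are the dark one with the orange sleeve at (412,244) and two bright-green look-alikes at (450,282) and (390,301). The dark steel one fits the description, so I'll confirm it in an enlarged crop with the fitted outline drawn on it.

```bash
cat >> h.py <<'E'
def down(psi): # tool down, finger closing line at world angle psi
    from scipy.spatial.transform import Rotation as Ro
    c,s=np.cos(psi),np.sin(psi); return Ro.from_matrix(np.array([[-s,c,0],[c,s,0],[0,0,-1.]])).as_quat()
E
python3 - <<'E'
from h import *
p=np.load("shot_top.npz")["p"].astype(np.uint8)
a=cv2.resize(p[210:330,360:490],None,fx=6,fy=5,interpolation=cv2.INTER_CUBIC)
a=cv2.resize(p[215:315,370:480],None,fx=6,fy=6,interpolation=cv2.INTER_CUBIC)
for X in CR:
    h=cv2.convexHull(((proj("top",place(X,.4095,-.3163,3.444))-[370,215]+.5)*6).astype(np.int32)); cv2.polylines(a,[h],True,(0,0,255),1)
cv2.imwrite("pics/conf.png",a)
R=lambda d:np.radians(d)
for d in (107.3,-72.7,):
    q=bot.ik([.4095,-.3163,.1],down(R(d))); q1=bot.ik([.4095,-.3163,.008],down(R(d)));print(d,q and np.round(q,2),q1 and np.round(q1,2))
for d in (68,-112,158-180,-22+180):
    q=bot.ik([.61,-.0735,.16],down(R(d))); print("seat",d,q and np.round(q,2))
print(down(R(np.degrees(0))),bot.get_eef_rot())
E
```

```text
107.3 None NoneTraceback (most recent call last):
  File "<stdin>", line 10, in <module>
ValueError: The truth value of an array with more than one element is ambiguous. Use a.any() or a.all()
```

View pics/conf.png

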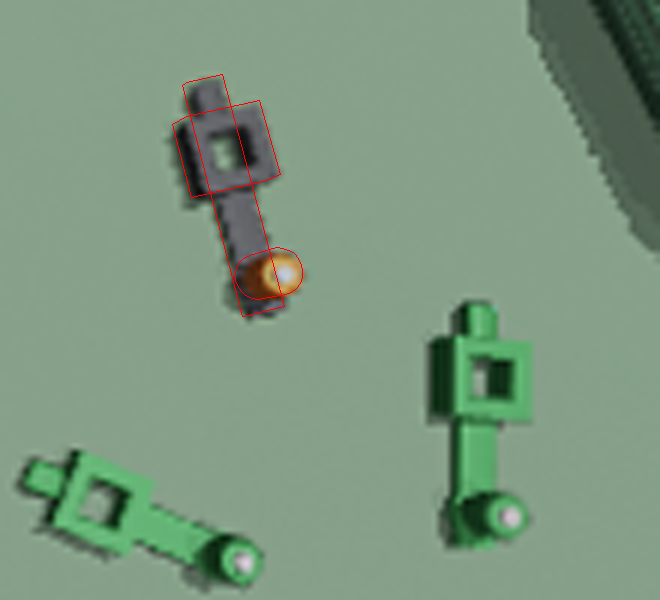

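The crop shows the dark crank with the orange sleeve at top pixels (408,240) for the hub and (417,261) for the sleeve. The outline fits to about 1 px, so this is the one to use; both look-alikes are green. Now checking IK.

```bash
python3 - <<'E'
from h import *
R=np.radians
f=lambda q: None if q is None else np.round(q,2)
for d in (106.5,-73.5): print(d,f(bot.ik([.4095,-.3163,.1],down(R(d)))),f(bot.ik([.4095,-.3163,.008],down(R(d)))))
for d in (68,-112,158,-22): print("seat",d,f(bot.ik([.61,-.0735,.16],down(R(d)))))
E
```

```text
106.5 None None
-73.5 [-0.73  0.38  1.75 -0.    1.02  0.55] [-0.73  0.53  1.78 -0.    0.82  0.55]
seat 68 [-0.18  0.5   1.41 -0.    1.23 -1.37]
seat -112 [-0.18  0.5   1.41 -0.    1.23  1.78]
seat 158 None
seat -22 [-0.18  0.5   1.41 -0.    1.23  0.2 ]
```

```bash
python3 - <<'E'
from h import *
R=np.radians; o=down(R(-73.5)); x,y=.4095,-.3163
bot.goto([x,y,.12],o); print(bot.get_time())
bot.servo_line([x,y,.009],v=.12); print(bot.get_force(),bot.get_time())
bot.grab(60); print(bot.get_finger_gap(),bot.get_grasp_force(),bot.get_ee_pos(),bot.get_force(),bot.get_time())
bot.servo_line([x,y,.17],v=.15)
o=down(R(-112)); bot.goto([.610,-.0735,.195],o); print(bot.get_finger_gap(),bot.get_force(),bot.get_time())
for n in C:
    p,d=shot(n,3); np.savez(f"held_{n}.npz",p=p,d=d)
    rr=[r for r in cut_out(n,"crank")]
    w=cloud(n,d)
    for r in rr: print(n,round(r["conf"],2),np.round(r["pixel"]),np.median(w[r["mask"]],0).round(3))
    np.save(f"heldm_{n}.npy",np.array([r["mask"] for r in rr]))
    c=proj(n,[[.61,-.0735,.19]])[0].astype(int); cv2.imwrite(f"pics/h_{n}.png",cv2.resize(p[c[1]-50:c[1]+50,c[0]-50:c[0]+50].astype(np.uint8),(400,400),interpolation=cv2.INTER_CUBIC))
cv2.imwrite("pics/held.png",np.hstack([cv2.imread(f"pics/h_{n}.png") for n in C]))
E
```

```text
5.6083
[-0.01023525 -0.97856451  0.61431317] 6.6833
0.5063734029143222 61.67204209137708 [ 0.40974239 -0.31650447  0.00959066] [-1.64395597  1.87501585  6.58298593] 7.15
0.5036036857978947 [-0.04261458  0.82622827 -5.21255963] 9.575
top 0.95 [450. 279.] [ 0.274 -0.464  0.03 ]
side 0.73 [301. 168.] [ 0.568 -0.047  0.211]
side 0.7 [379. 140.] [ 0.283 -0.457  0.019]
side 0.55 [394. 177.] [ 0.202 -0.248  0.027]
```

View pics/held.png

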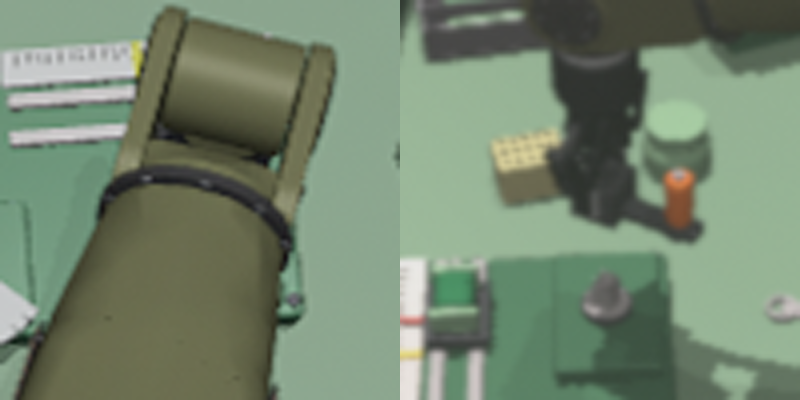

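The crank is held level by the hub. In the side view the sleeve is at about (319,150) and the spindle at about (301,174), while the arm hides the spindle in the top view. I'll check the in-hand offset from the sleeve in the side view.

```bash
python3 - <<'E'
from h import *
n="side"; p=np.load("held_side.npz")["p"]; b,g,r=[p[...,i] for i in range(3)]
m=((r-b>40)&(r>g*1.25)).astype(np.uint8)
c=proj(n,[[.61-.0695,-.0735+.028,.23]])[0]; v,u=np.mgrid[:400,:640]; m[np.hypot(u-c[0],v-c[1])>20]=0
off=(c-25).astype(int); obs=np.clip((r-b)/ (r-b)[m>0].mean(),0,1)*cv2.dilate(m,np.ones((3,3)))
obs=obs[off[1]:off[1]+50,off[0]:off[0]+50]
z0=bot.get_ee_pos()[2]-.0096; e=bot.get_ee_pos(); print(e,m.sum())
f=lambda q:((render(n,[cyl(q[0],q[1],.013,z0+.018,z0+.068)],8,off,(50,50))-obs)**2).sum()
s=[e[0]-.0695,e[1]+.028]
o=minimize(f,s,method="Nelder-Mead",options=dict(initial_simplex=[s,[s[0]+.01,s[1]],[s[0],s[1]+.01]]))
d=o.x-e[:2]; print("sleeve-tcp",d.round(4),"r",np.hypot(*d).round(4),"yaw",np.degrees(np.arctan2(d[1],d[0])).round(1),o.fun,f(s),"expected",np.array(s)-e[:2])
E
```

```text
[ 0.60992887 -0.0738646   0.19507376] 84
sleeve-tcp [-0.0698  0.0271] r 0.0749 yaw 158.8 10.794184804564459 11.530031839608771 expected [-0.0695  0.028 ]
```

```bash
python3 - <<'E'
from h import *
x,y=.611,-.073
bot.servo_line([x,y,.118],v=.12); f0=np.array(bot.get_force()); t0=np.array(bot.get_torque()); print(f0.round(1),bot.get_time())
z=.112
while z>.0735:
    bot.servo_line([x,y,z],v=.06); f=np.array(bot.get_force())-f0; t=np.array(bot.get_torque())-t0
    print(round(z,4),np.round(bot.get_ee_pos(),4),f.round(1),t.round(2))
    if abs(f[2])>25 or np.hypot(f[0],f[1])>25: print("stop"); break
    z-=.003
print(bot.get_finger_gap(),bot.get_time())
E
```

```text
[ 1.   0.1 -5.5] 10.7667
0.112 [ 0.6109 -0.073   0.112 ] [-1.5 -0.2  1.1] [-0.06  0.01  0.01]
0.109 [ 0.6109 -0.073   0.1089] [-0.8  0.1  1.1] [ 0.02 -0.06  0.04]
0.106 [ 0.6109 -0.073   0.1058] [-0.6 -0.6 -0.1] [ 0.   -0.05 -0.01]
0.103 [ 0.6109 -0.073   0.1028] [-0.5  0.5 -0.4] [0.02 0.04 0.04]
0.1 [ 0.6114 -0.0732  0.1003] [ 2.3 -3.4  2.5] [-0.47 -0.48  0.1 ]
0.097 [ 0.6115 -0.0736  0.097 ] [ 4.8 -5.4  1.6] [-0.98 -0.96  0.14]
0.094 [ 0.6115 -0.0737  0.0939] [ 6.1 -6.3  0.6] [-1.07 -1.15  0.13]
0.091 [ 0.6116 -0.0737  0.0909] [ 6.1 -6.6 -0.6] [-1.13 -1.21  0.15]
0.088 [ 0.6116 -0.0738  0.0879] [ 5.8 -6.5  0.2] [-1.17 -1.19  0.14]
0.085 [ 0.6116 -0.0738  0.0849] [ 6.3 -6.9  0.1] [-1.16 -1.19  0.19]
0.082 [ 0.6116 -0.0738  0.0819] [ 6.  -6.   0.6] [-1.21 -1.26  0.16]
0.079 [ 0.6117 -0.0738  0.079 ] [ 6.5 -7.5  0.7] [-1.18 -1.26  0.2 ]
0.076 [ 0.6117 -0.0738  0.076 ] [ 5.5 -6.9  0. ] [-1.25 -1.23  0.12]
0.5056856236092393 14.0167
```

```bash
python3 - <<'E'
from h import *
x,y=.6125,-.0746; f0=np.array([1,.1,-5.5])
bot.servo_line([x,y,.0755],v=.06)
z=.0755
while z>.070:
    z-=.001; bot.servo_line([x,y,z],v=.04); f=np.array(bot.get_force())-f0
    print(round(z,4),np.round(bot.get_ee_pos(),4),f.round(1))
    if f[2]>15: break
bot.release(); print(bot.get_force(),bot.get_time())
bot.servo_line([x,y,.20],v=.2)
bot.goto([.45,-.25,.25],down(np.radians(-73))); print(bot.get_time())
for n in C:
    p,d=shot(n,2); np.savez(f"fit_{n}.npz",p=p,d=d); w=cloud(n,d)
    m=(np.hypot(w[...,0]-.6118,w[...,1]+.074)<.026)&(w[...,2]>.09)&(w[...,2]<.14); print(n,m.sum(),"hub top z",np.percentile(w[m][:,2],[25,50,75]).round(4))
    b,g,r=[p[...,i] for i in range(3)]; m=(r-b>40)&(r>g*1.25)&(np.hypot(w[...,0]-.6118,w[...,1]+.074)<.12)&(w[...,2]>.06)
    print("sleeve",m.sum(),np.median(w[m],0).round(4),"ztop",w[m][:,2].max().round(4),"expect",[.6118-.0695,-.074+.0281])
    c=proj(n,[[.61,-.0735,.1]])[0].astype(int); cv2.imwrite(f"pics/f_{n}.png",cv2.resize(p[c[1]-50:c[1]+50,c[0]-50:c[0]+50].astype(np.uint8),(400,400),interpolation=cv2.INTER_CUBIC))
cv2.imwrite("pics/fit.png",np.hstack([cv2.imread(f"pics/f_{n}.png") for n in C]))
E
```

```text
0.0745 [ 0.6124 -0.0744  0.0746] [-3.   1.3  4.8]
0.0735 [ 0.6126 -0.0745  0.0746] [-8.1  2.3 14.7]
0.0725 [ 0.6128 -0.0745  0.0745] [-11.4   2.2  23.3]
[ 0.39147293 -0.93764956  0.52797581] 15.5083
17.3083
top 162 hub top z [0.101  0.1043 0.106 ]
sleeve 32 [ 0.5328 -0.047   0.1261] ztop 0.1348 expect [0.5423, -0.045899999999999996]
side 119 hub top z [0.0988 0.1031 0.1053]
sleeve 64 [ 0.5424 -0.0363  0.117 ] ztop 0.1354 expect [0.5423, -0.045899999999999996]
```

View pics/fit.png

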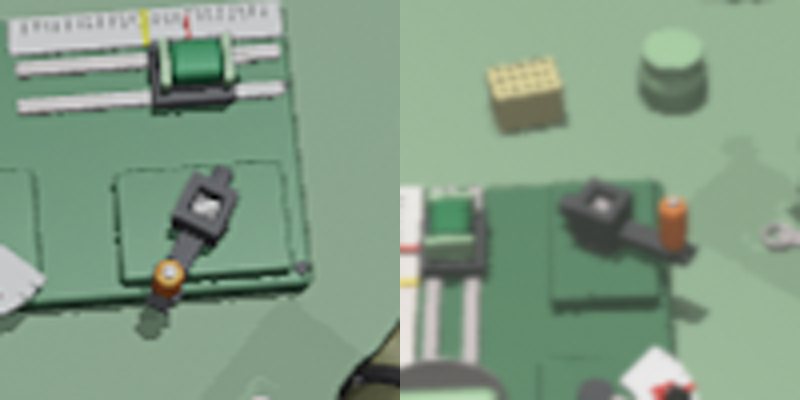

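The crank is home: hub top at z≈0.105, with the spindle tip visible in the bore. In the top crop the red pointer is at about (186,25) and the yellow line at (146,28). Next I measure the crank angle and the pointer gap, then grip the sleeve.

```bash
cat >> h.py <<'E'
yaw=.161; UX=np.array([np.cos(yaw),np.sin(yaw)]); UY=np.array([-UX[1],UX[0]])
def gap(n,p,w):
    b,g,r=[p[...,i] for i in range(3)]; q=w[...,:2]-[.67,.033]
    near=(abs(q@UX-.115)<.02)&(abs(q@UY)<.19)&(w[...,2]>.025)&(w[...,2]<.06); o=[]
    for s in (r-np.maximum(b,g)-15,np.minimum(r,g)-b-25):
        s=np.clip(s,0,60)*near; s=s*(s>8)
        if (s>0).sum()<3: return None
        v,u=np.mgrid[:400,:640]; P=onz(n,[[(s*u).sum()/s.sum(),(s*v).sum()/s.sum()]],.042)[0]; o.append((P[:2]-[.67,.033])@UY)
    return round((o[1]-o[0])*1000,1)
CEN=np.array([.6118,-.0741])
def sleeveyaw(n,p,w):
    b,g,r=[p[...,i] for i in range(3)]
    m=(r-b>40)&(r>g*1.25)&(np.hypot(w[...,0]-CEN[0],w[...,1]-CEN[1])<.12)&(w[...,2]>.06)
    v,u=np.where(m); c=np.array([u.mean(),v.mean()]); off=(c-20).astype(int); obs=m[off[1]:off[1]+40,off[0]:off[0]+40].astype(float)
    f=lambda a:((render(n,[cyl(CEN[0]+.075*np.cos(a),CEN[1]+.075*np.sin(a),.013,.083,.133)],8,off,(40,40))-obs)**2).sum()
    A=np.radians(np.arange(0,360,.5)); F=[f(a) for a in A]; return np.degrees(A[np.argmin(F)]),min(F),m.sum()
E
python3 - <<'E'
from h import *
for n in C:
    d=np.load(f"fit_{n}.npz"); w=cloud(n,d["d"]); print(n,gap(n,d["p"],w),sleeveyaw(n,d["p"],w))
    d=np.load(f"shot_{n}.npz"); w=cloud(n,d["d"]); print(n,"before",gap(n,d["p"],w))
f=lambda q: None if q is None else np.round(q,2)
for a in (158,214,270):
    P=CEN+.075*np.array([np.cos(np.radians(a)),np.sin(np.radians(a))])
    print(a,[(d,f(bot.ik([*P,.104],down(np.radians(d))))) for d in(-56,)])
E
```

```text
top 38.7 (np.float64(0.0), np.float64(32.0), np.int64(32))
top before 38.7
side 43.7 (np.float64(156.0), np.float64(29.546820453671664), np.int64(64))
side before 43.7
158 [(-56, array([-0.15,  0.43,  1.67, -0.  ,  1.05,  0.83]))]
214 [(-56, array([-0.27,  0.46,  1.61, -0.  ,  1.07,  0.7 ]))]
270 [(-56, array([-0.3 ,  0.6 ,  1.4 , -0.  ,  1.14,  0.68]))]
```

```bash
cat >> h.py <<'E'
def sp(a,z=.104,r=.075): a=np.radians(a); return [CEN[0]+r*np.cos(a),CEN[1]+r*np.sin(a),z]
def gaps(tag):
    out={}
    for n in C:
        p,d=shot(n,2); np.savez(f"{tag}_{n}.npz",p=p,d=d); out[n]=gap(n,p,cloud(n,d))
    return out
E
python3 - <<'E'
from h import *
o=down(np.radians(-56)); a0=157
bot.goto(sp(a0,.20),o); bot.servo_line(sp(a0),v=.12); print(np.round(bot.get_force(),1),bot.get_time())
bot.grab(40); print(bot.get_finger_gap(),bot.get_grasp_force(),np.round(bot.get_force(),1),bot.get_ee_pos())
for i,a in enumerate(np.arange(a0+8,a0+98,8)):
    bot.servo_line(sp(a),v=.06)
    f=np.array(bot.get_force())
    if i%2: print(a,np.round(bot.get_ee_pos(),4),f.round(1),"rad %.1f tan %.1f"%(f[0]*np.cos(np.radians(a))+f[1]*np.sin(np.radians(a)),-f[0]*np.sin(np.radians(a))+f[1]*np.cos(np.radians(a))))
    if np.linalg.norm(f)>40: print("stop");break
print(bot.get_time(),gaps("w1"),bot.get_finger_gap())
E
```

```text
[ 0.6  0.3 -0.4] 19.375
0.28834390142877003 40.83368757041171 [-1.2 -0.   3.5] [ 0.54276536 -0.04472704  0.10416033]
173 [ 0.5374 -0.0652  0.1041] [-2.6 -0.9  3.5] rad 2.5 tan 1.2
189 [ 0.5379 -0.086   0.104 ] [0.1 0.5 2.2] rad -0.2 tan -0.5
205 [ 0.5442 -0.1058  0.104 ] [3.1 2.2 0.9] rad -3.7 tan -0.6
221 [ 0.5555 -0.1231  0.1039] [4.4 4.7 0. ] rad -6.4 tan -0.6
237 [ 0.5712 -0.1365  0.1039] [3.1 5.6 2.1] rad -6.4 tan -0.4
253 [ 0.5899 -0.1452  0.1039] [1.3 6.1 3.4] rad -6.2 tan -0.5
23.85 {'top': np.float64(8.0), 'side': np.float64(13.0)} 0.2838091973838807
```

```bash
python3 - <<'E'
from h import *
for a in (261,269,275.5): bot.servo_line(sp(a),v=.06)
g=gaps("w2"); print(g)
a=275.5; rem=np.degrees((g["top"] if g["top"] is not None else g["side"]-5)/20)
if .8<abs(rem)<10:
    bot.servo_line(sp(a+rem),v=.05); print(a+rem,gaps("w3"))
print(np.round(bot.get_force(),1),bot.get_ee_pos(),bot.get_time())
E
```

```text
{'top': np.float64(1.5), 'side': np.float64(5.8)}
279.7971834634812 {'top': np.float64(0.3), 'side': np.float64(4.5)}
[-0.6  5.2  3.9] [ 0.62421297 -0.14732405  0.10396652] 25.65
```

```bash
python3 - <<'E'
from h import *
bot.release(); bot.servo_line(sp(279.8,.20),v=.2)
bot.goto([.40,-.22,.28],down(np.radians(-56))); print(bot.get_time(),gaps("w4"))
v,u=np.mgrid[:400,:640]
W={};P={}
for n in C:
    d=np.load(f"w4_{n}.npz"); P[n]=d["p"]; W[n]=cloud(n,d["d"])
    b,g,r=[P[n][...,i] for i in range(3)]; w=W[n]
    near=np.hypot(w[...,0]-.555,w[...,1]-.14)<.10
    red=near&(r-np.maximum(b,g)>30)&(w[...,2]<.085); print(n,"red",red.sum(),w[red].mean(0).round(4),w[red].min(0).round(3),w[red].max(0).round(3))
    np.save(f"red_{n}.npy",w[red])
# knob fit: dark mask
K0=np.array([.512,.165])
def dark(n): 
    s=P[n].max(2); return (s<60)
def fk(q,ns):
    e=0
    for n in ns:
        c=proj(n,[[*K0,.11]])[0]; off=(c-14).astype(int); obs=dark(n)[off[1]:off[1]+28,off[0]:off[0]+28].astype(float)
        rr=render(n,[cyl(q[0],q[1],.0125,.09,.132)],8,off,(28,28)); e+=((rr-obs)**2*(obs+(rr>0)>0)).sum()
    return e
for ns in (("top",),("side",),("top","side")):
    o=minimize(fk,K0,args=(ns,),method="Nelder-Mead",options=dict(initial_simplex=[K0,K0+[.008,0],K0+[0,.008]])); print("knob",ns,o.x.round(4),round(o.fun,1))
im=[]
for n in C:
    c=proj(n,[[.55,.145,.08]])[0].astype(int); im.append(cv2.resize(P[n][c[1]-25:c[1]+25,c[0]-25:c[0]+25].astype(np.uint8),(400,400),interpolation=cv2.INTER_CUBIC)); print(n,c-25)
cv2.imwrite("pics/lever.png",np.hstack(im))
E
```

```text
27.8833 {'top': np.float64(0.3), 'side': np.float64(4.6)}
top red 41 [0.5257 0.1073 0.0613] [0.506 0.096 0.056] [0.54  0.118 0.066]
side red 24 [0.5319 0.1054 0.0591] [ 0.511  0.051 -0.   ] [0.545 0.124 0.066]
knob ('top',) [0.505  0.1637] 42.1
knob ('side',) [0.5061 0.1751] 72.5
knob ('top', 'side') [0.5067 0.1641] 115.2
top [253 159]
side [272 212]
```

View pics/lever.png

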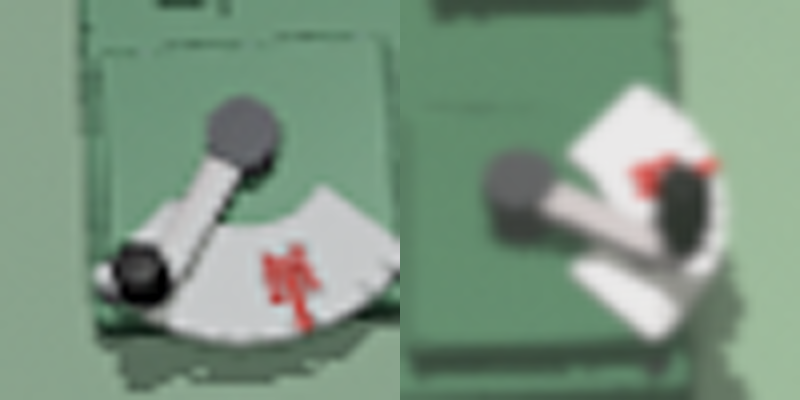

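In the lever picture's top half, the knob is at crop (145,262), the pivot boss at (243,133) and the red ridges at about (288,285). In the side half, the knob is at (283,212) and the pivot boss at (120,183). Triangulating these now.

```bash
python3 - <<'E'
from h import *
cp=lambda n,x,y:np.array({"top":[253,159],"side":[272,212]}[n])+(np.array([x,y])+.5)/8-.5
kt=onz("top",[cp("top",145,262)],.132)[0]; ks=onz("side",[cp("side",283,212)],.111)[0]
W={};P={}
for n in C: d=np.load(f"w4_{n}.npz"); P[n]=d["p"]; W[n]=cloud(n,d["d"])
for n,(x,y) in (("top",(243,130)),("side",(120,180))):
    c=np.round(cp(n,x,y)).astype(int); print(n,"boss z",W[n][c[1]-1:c[1]+2,c[0]-1:c[0]+2,2].round(4).ravel())
for z in(.084,.088):
    print(z,"pivot",onz("top",[cp("top",243,131)],z)[0].round(4),onz("side",[cp("side",120,178)],z)[0].round(4))
print("knob",kt.round(4),ks.round(4))
b,g,r=[P["top"][...,i] for i in range(3)]
pv=np.array([.5835,.1355])
v,u=np.where((r-np.maximum(b,g)>30)&(np.hypot(W["top"][...,0]-.53,W["top"][...,1]-.11)<.05))
X=onz("top",np.c_[u,v],.062)[:,:2]-pv
A=np.degrees(np.arctan2(X[:,1],X[:,0]))%360; Rr=np.hypot(*X.T)*1000
for i in np.argsort(Rr): print(f"({Rr[i]:.0f},{A[i]:.0f},{W['top'][v[i],u[i],2]*1000:.0f},{(r-np.maximum(b,g))[v[i],u[i]]:.0f})",end=" ")
# sector: white pixels polar
s=P["top"].min(2); v,u=np.where((s>150)&(np.hypot(W["top"][...,0]-.53,W["top"][...,1]-.12)<.09)&(W["top"][...,2]>.05))
X=onz("top",np.c_[u,v],.057)[:,:2]-pv; A=np.degrees(np.arctan2(X[:,1],X[:,0]))%360; Rr=np.hypot(*X.T); k=(Rr>.055)&(Rr<.075)
print("\nsector deg",np.percentile(A[k],[0,2,98,100]).round(1))
E
```

```text
top boss z [0.0838 0.0861 0.0834 0.083  0.086  0.0857 0.0863 0.0848 0.0834]
side boss z [0.0775 0.0824 0.0862 0.0849 0.0836 0.0842 0.0819 0.0816 0.0846]
0.084 pivot [0.5856 0.1326 0.084 ] [0.5869 0.1355 0.084 ]
0.088 pivot [0.5845 0.1322 0.088 ] [0.5863 0.1387 0.088 ]
knob [0.5132 0.161  0.132 ] [0.5134 0.1676 0.111 ]
(51,199,63,100) (52,212,62,64) (52,203,62,81) (53,215,61,84) (53,207,64,82) (55,199,63,94) (55,210,60,81) (56,202,60,102) (56,213,61,85) (57,205,60,92) (58,209,62,103) (58,198,61,80) (59,201,64,99) (60,212,63,104) (60,204,58,90) (61,215,62,72) (61,207,61,107) (62,197,59,52) (63,200,66,86) (63,210,58,78) (64,203,61,74) (64,213,62,92) (65,206,59,122) (66,199,63,90) (66,209,62,71) (67,202,64,53) (68,212,58,74) (68,205,58,93) (69,214,64,76) (69,208,59,88) (69,199,64,111) (70,202,65,66) (71,210,59,34) (71,204,59,76) (73,207,62,108) (76,206,63,130) (79,205,61,100) (81,207,62,80) (83,204,63,83) (84,206,59,102) (87,206,56,31) 
sector deg [133.7 145.8 245.6 247.1]
```

```bash
cat >> h.py <<'E'
PV=np.array([.588,.1335])
def kp(a,z=.101): a=np.radians(a); return [PV[0]+.08*np.cos(a),PV[1]+.08*np.sin(a),z]
E
python3 - <<'E'
from h import *
o=lambda a:down(np.radians(-45+a-158)); a=158
bot.goto([.515,.164,.21],o(a)); bot.servo_line([.515,.164,.101],v=.12); print(np.round(bot.get_force(),1),bot.get_time())
bot.grab(25); print(bot.get_finger_gap(),np.round(bot.get_force(),1),np.round(bot.get_ee_pos(),4))
for a in list(range(162,194,6))+[195,198,200,202,203]:
    bot.servo_line(kp(a),o(a),v=.06); f=np.array(bot.get_force()); t=np.radians(a)
    print(a,np.round(bot.get_ee_pos(),4),"rad %.1f tan %.1f z %.1f"%(f[0]*np.cos(t)+f[1]*np.sin(t),-f[0]*np.sin(t)+f[1]*np.cos(t),f[2]))
    if np.linalg.norm(f)>40: print("stop");break
print(bot.get_finger_gap(),bot.get_time())
E
```

```text
[ 0.3 -0.6 -0.1] 30.65
0.2848544217412139 [-22.5  10.4  13.2] [0.5127 0.1653 0.1012]
162 [0.5103 0.1591 0.1012] rad 16.5 tan -2.1 z 10.1
168 [0.508  0.1508 0.1012] rad 17.3 tan -2.7 z 11.2
174 [0.5068 0.1422 0.1012] rad 17.6 tan -2.3 z 12.0
180 [0.5064 0.1337 0.1012] rad 16.2 tan -1.5 z 12.4
186 [0.5069 0.1251 0.1012] rad 14.8 tan -2.2 z 12.0
192 [0.5084 0.1167 0.1012] rad 14.2 tan -2.4 z 11.8
195 [0.5095 0.1125 0.1012] rad 12.7 tan -0.1 z 9.4
198 [0.5109 0.1083 0.1012] rad 12.4 tan 0.0 z 9.0
200 [0.5118 0.1057 0.1012] rad 12.5 tan 0.7 z 8.3
202 [0.5128 0.1033 0.1012] rad 10.3 tan -1.9 z 10.1
203 [0.5134 0.1021 0.1012] rad 10.5 tan -3.1 z 8.1
0.2822068163052849 34.2083
```

```bash
python3 - <<'E'
from h import *
bot.servo_line(kp(202.5),down(np.radians(-45+44.5)),v=.05); print(np.round(bot.get_force(),1))
bot.release(); e=bot.get_ee_pos(); bot.servo_line([e[0],e[1],.21],v=.2)
bot.goto([.40,-.22,.28],down(np.radians(-56))); print(bot.get_time(),gaps("w5"))
cp={"top":[253,159],"side":[272,212]}; im=[]
for n in C:
    d=np.load(f"w5_{n}.npz"); p=d["p"]; w=cloud(n,d["d"]); c=cp[n]
    m=(w[...,2]>.122)&(np.hypot(w[...,0]-.512,w[...,1]-.105)<.05); print(n,"knobtop",m.sum(),((w[m].min(0)+w[m].max(0))/2).round(4),w[m].mean(0).round(4))
    im.append(cv2.resize(p[c[1]:c[1]+50,c[0]:c[0]+50].astype(np.uint8),(400,400),interpolation=cv2.INTER_CUBIC))
cv2.imwrite("pics/lever2.png",np.hstack(im))
p=np.load("w5_top.npz")["p"]; cv2.imwrite("pics/end.png",cv2.resize(p[100:325,220:520].astype(np.uint8),(800,600),interpolation=cv2.INTER_CUBIC))
E
```

```text
[-10.9  -1.3   9.1]
37.0917 {'top': np.float64(0.3), 'side': np.float64(4.7)}
top knobtop 60 [0.5128 0.1112 0.4295] [0.511  0.1011 0.2784]
side knobtop 34 [0.5063 0.0908 0.4038] [0.5131 0.1053 0.1457]
```

View pics/lever2.png

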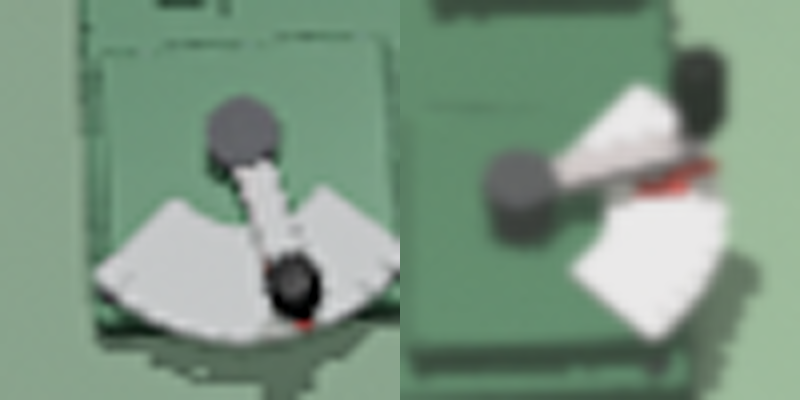

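View pics/end.png

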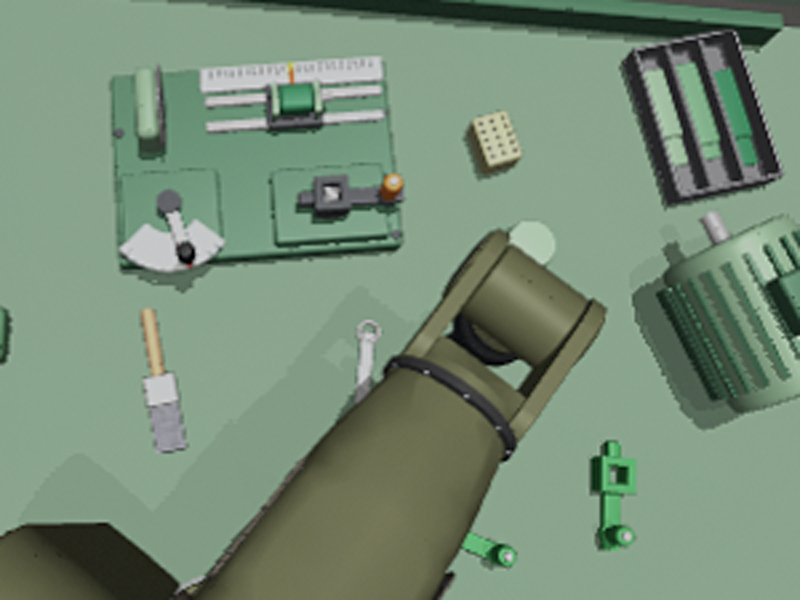

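The red pointer sits on the yellow line at (291,75), the crank is on the spindle, and the lever knob is over the red mark. One numeric check of lever angle and hub height, then I sign off.

```bash
python3 - <<'E'
from h import *
d=np.load("w5_top.npz"); w=cloud("top",d["d"])
m=(w[...,2]>.122)&(w[...,2]<.14)&(np.hypot(w[...,0]-.512,w[...,1]-.105)<.035); k=(w[m].min(0)+w[m].max(0))/2
v,u=np.where(m); k2=onz("top",[[(u.min()+u.max())/2,(v.min()+v.max())/2]],.129)[0]
pv=np.array([.5853,.1326]); ang=[np.degrees(np.arctan2(q[1]-pv[1],q[0]-pv[0]))%360 for q in (k,k2,onz("top",[[289.4,193.6]],.132)[0])]
print(k.round(4),np.round(ang,1),"lever est",np.round(.9+np.radians(np.array(ang)-203),2))
h=(np.hypot(w[...,0]-.6118,w[...,1]+.074)<.022)&(w[...,2]>.09); print("hub top",np.percentile(w[h][:,2],[50,75]).round(4))
if all(abs(a-203)<5 for a in ang): bot.sign_off(); print("signed",bot.get_time())
E
```

```text
[0.5129 0.0993 0.1292] [204.7 204.6 204.3] lever est [0.93 0.93 0.92]
hub top [0.1035 0.1051]
the job is handed in; nothing more can be done
the job is handed in; nothing more can be done
```

The job is handed in at about 37 s of the 64 s limit: the crank is fully home and released, the pointer is within about 0.3 mm of the yellow line, the lever is in the red notch (about 0.92 rad against 0.9), and only the crank, spindle and lever were touched.

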